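Roll the inspected roller to the pass band

TASK

The white conveyor roller has passed its inspection. Without gripping or lifting it, push it with the fingertips so that it rolls (not skids) along the black mat and stops with its axis over the green band, lying square along the band; then take the hand away. Leave the things standing round the mat alone.

Things in the scene. Friction and masses are not known exactly. Their poses are not given: they have to be found in the camera images.
- roller: smooth, slippery white plastic cylinder (friction 0.3), 40 mm diameter, 130 mm long, 0.35 kg, with grey end rings, a black stripe and 12 mm steel journals 14 mm long. Origin mid-axis, 40 mm above the bench; x is its axis (level); z is up and through the stripe at the start, turning as it rolls. Lies between the bands, 13 to 21 cm from the green one, within 5 degrees of parallel
- green_band: green painted band across the mat, flat, 196 mm long (its x axis) and 30 mm wide (its y axis), fixed. Origin at its middle, 20 mm above the bench. It may be at either end of the mat
- red_band: red painted band of the same size, parallel to the green one, 340 mm from it at the other end of the mat, fixed; not the goal
- mat: black rubber mat, 200 mm (x) by 500 mm (y), glued on a fixed plywood board 10 mm longer and wider; top 20 mm above the bench; grippy (friction 1.1). Origin: middle of the underside, on the bench. One band lies 170 mm from the middle each way along y. The roller, pushed from behind in its upper half by the fingertips, rolls along y; pushed at 4 cm/s it runs on about 1 cm at most after the fingers stop
- white_pot: bystander: off-white screw-top pot, 65 mm diameter, 73 mm high, left of the mat; origin at the middle of its underside
- bearing: bystander: steel ball bearing lying flat, 40 mm diameter, 12 mm high, left of the mat; origin at the middle of its underside
- grease_tin: bystander: yellow tin with a white lid, 70 mm diameter, 46 mm high, right of the mat; origin at the middle of its underside
- wood_block: bystander: dark wood block 50 x 75 x 51 mm, behind the mat; origin at the middle of its underside
Mind the look-alikes: they are no part of the job. Leave any yellow look-alike of the roller alone.

How it is judged:
By the outcome, as a careful person would: the job done as asked, in the order asked, and still so for the second after the job is handed in, with the robot touching nothing.
It also fails if it takes over 42 s, if anything falls off the work surface, if the arm or the gripper's body presses on something with over 40 N, if the wrist force passes 120 N, or if a joint passes its speed limit or range.

ROBOT

A 6-joint arm with a two-finger parallel gripper is mounted at the origin on a cart in front of the work surface, level with it; the furniture and walls round the work are solid. World frame = base frame: x ahead of the robot, y to its left, z up, the work surface at z = 0. Lengths are in mm, angles in rad, forces in N, time in s.
With the tool pointing down it reaches from about 350 to 775 mm from the base axis. Payload 7.3 kg.
Tool frame: the origin (TCP) lies between the finger pads; the fingertips stand 25 mm ahead of it and the grasp point (between the pads) lies 6 mm ahead of it; z points along the fingers, y is the line along which they close (so a half turn about z gives the same grasp; the last joint's range is limited). The gripper opens to 92 mm and grips with 3 to 60 N. Pads are 19 mm wide; open, the fingers measure 130 mm over their backs; the gripper's body (75 mm by 190 mm) begins 47 mm behind the grasp point.
Start: joints at [-1.321, 0.342, 1.524, -0, 1.275, -0.146], TCP at [202.435, -484.42, 251.741] pointing down, gripper open.
Joint ranges: [-2.53, 2.53], [-0.77, 2.02], [0.04, 2.7], [-1, 4.14], [0.28, 2.66], [-3.11, 3.11]. Speed limits (rad/s): [2.57, 2.57, 3.14, 3.14, 3.14, 3.14].

INTERFACE

Orientations are given as [roll, pitch, yaw] about the fixed x, y, z axes, in that order (R = Rz(yaw) Ry(pitch) Rx(roll)).
In Python, from plant import bot gives the robot as it stands.
- The arm moves only by the tool play_rows, never from a script. Its argument "commands" is a list of rows, each an object of numbers: "x", "y", "z": the shift along the tool's x, y, z in m; "twist": the turn about the tool's z in degrees. In form: [{"x": .., "y": .., "z": .., "twist": ..}, ...]. A call has exactly 8 rows; each row is the pose to reach, as a shift and turn from the pose commanded when the call began, along the tool's axes at that moment; what a row does not reach only later rows make up. A row lasts 1/10 s, in which the tool goes at most 50 mm and 8.59 degrees, less where a joint would pass 70% of its speed; a pose out of reach is approached as far as the arm can. A call with a gripper value outside its range is refused whole. "jaw" is the closure, from 0 (fully open) to 1 (shut), set as the call begins (left out, the last holds). The fingers move at their own pace and stop on an object; the grip force is fixed at half the most. Time passes only in rows, so rows that repeat a pose let the fingers close, or fill a call up. It gives the time, the measured TCP pose, the force, the opening and the grip force at its end, in the units of the state.
- bot.get_obs(): the state, without advancing time (a new reading comes with each control period).
- bot.capture(name): name is "scene" or "top"; returns a dict with "pixels" (400x640x3 uint8, red, green, blue), "fx", "fy", "cx", "cy" (pixels), "k1" (the pictures are not rectified: a ray, as slopes to the right and down, at radius r is drawn at 1 + k1 r^2 times it, then the intrinsics apply), "eye" and "rotation" of the camera in the world. Camera axes: x right, y down, z forward; pixel columns grow to the right and rows downward; lengths in mm; the calibration is good to about 2 mm. A picture is of the moment at which its call begins. There is no depth.
- bot.close_job(): hands the job in; it is judged then, once.
The state is a dict: "time": time; "joint_positions": joint angles; "dq": joint speeds; "tau": joint torques, N m; "tool_pos": TCP position; "tcp_rot": TCP orientation; "contact_force": force on the tool from outside, world axes, zero at the start; "moment": the same for the moment, N m; "grip_width": finger opening in mm; "finger_force": force on a finger pad.
Only numpy, scipy, OpenCV 4.12 (cv2) and the standard library are available. Lean on these libraries where they do the work, as an engineer would, in place of code of your own. Each camera call takes 0.05 s, during which the arm holds its last target. There are 200 camera calls.

## Working session

There is one attempt and no reset: what is moved stays moved. The work goes in short steps, Python scripts to look and compute and a tool call to move; the robot and the scene stay as the last step left them, time stands still between calls to the robot, and variables do not carry over. Pictures are saved under pics/ and viewed, at most 10 in all, crops included, and the job is handed in when it is done.

Besides the shell and the picture viewer there is one more tool, called after "Emit:" as name(argument=value, ...) on one line, values as JSON. play_rows: Moves the arm, as the interface text tells. Its arguments: {"type":"object","properties":{"commands":{"type":"array"},"jaw":{"type":"number"}},"required":["commands"]}

```bash
mkdir -p pics
cat > h.py <<'E'
import numpy as np, cv2
from plant import bot
def cap(n,f=None):
    c=bot.capture(n)
    if f: cv2.imwrite('pics/'+f,c['pixels'][:,:,::-1])
    return c
def ray(c,uv,z):
    K=np.array([[c['fx'],0,c['cx']],[0,c['fy'],c['cy']],[0,0,1.]])
    p=cv2.undistortPoints(np.array(uv,float).reshape(-1,1,2),K,np.array([c['k1'],0,0,0.])).reshape(-1,2)
    d=np.c_[p,np.ones(len(p))]@np.array(c['rotation']).T
    e=np.array(c['eye']); return e+d*((z-e[2])/d[:,2])[:,None]
E
python3 - <<'E'
from h import *
for n in('scene','top'):
    c=cap(n,n+'0.png'); print(n,c['eye'],np.round(c['rotation'],3).tolist(),c['fx'],c['k1'])
    hsv=cv2.cvtColor(c['pixels'],cv2.COLOR_RGB2HSV)
    for nm,lo,hi in(('green',(45,80,40),(85,255,255)),('red',(0,120,60),(8,255,255)),('red2',(172,120,60),(180,255,255))):
        m=cv2.inRange(hsv,lo,hi)
        for k in cv2.findContours(m,0,2)[0]:
            if cv2.contourArea(k)>150:
                b=cv2.boxPoints(cv2.minAreaRect(k)); print(nm,b.round().tolist(),ray(c,b,20)[:,:2].round().tolist())
E
```

```text
scene [-147.80735864  659.99709738  537.28827306] [-2.005, 0.02, -2.294] 362.07756689114893 -0.06672918309017467Traceback (most recent call last):
  File "<stdin>", line 9, in <module>
  File "h.py", line 11, in ray
    e=np.array(c['eye']); return e+d*((z-e[2])/d[:,2])[:,None]
                                               ~^^^^^
IndexError: too many indices for array: array is 1-dimensional, but 2 were indexed
```

```bash
sed -i "s/np.array(c\['rotation'\]).T/Rotation.from_euler('xyz',c['rotation']).as_matrix().T/; 1a from scipy.spatial.transform import Rotation" h.py
python3 - <<'E'
from h import *
for n in('scene','top'):
    c=cap(n,n+'0.png'); print(n,c['eye'],np.round(c['rotation'],3).tolist(),c['fx'],c['k1'])
    hsv=cv2.cvtColor(c['pixels'],cv2.COLOR_RGB2HSV)
    for nm,lo,hi in(('green',(45,80,40),(85,255,255)),('red',(0,120,60),(8,255,255)),('red2',(172,120,60),(180,255,255))):
        m=cv2.inRange(hsv,lo,hi)
        for k in cv2.findContours(m,0,2)[0]:
            if cv2.contourArea(k)>150:
                b=cv2.boxPoints(cv2.minAreaRect(k)); print(nm,b.round().tolist(),ray(c,b,20)[:,:2].round().tolist())
print(bot.get_obs())
E
```

```text
scene [-147.80735864  659.99709738  537.28827306] [-2.005, 0.02, -2.294] 362.07756689114893 -0.06672918309017467
green [[198.0, 380.0], [240.0, 343.0], [242.0, 346.0], [200.0, 383.0]] [[295.0, 557.0], [320.0, 463.0], [311.0, 462.0], [287.0, 556.0]]
green [[344.0, 201.0], [346.0, 195.0], [397.0, 214.0], [395.0, 220.0]] [[618.0, -97.0], [644.0, -132.0], [438.0, -149.0], [420.0, -117.0]]
red [[260.0, 242.0], [265.0, 234.0], [322.0, 264.0], [317.0, 273.0]] [[589.0, 245.0], [619.0, 210.0], [403.0, 189.0], [384.0, 220.0]]
top [ 300.93944449  -14.64063013 1378.61393493] [-2.919, 0.002, -1.49] 411.4272591876348 0.011927052495485322
green [[351.0, 199.0], [360.0, 199.0], [362.0, 254.0], [353.0, 254.0]] [[624.0, -97.0], [627.0, -129.0], [441.0, -147.0], [438.0, -116.0]]
red [[621.0, 219.0], [639.0, 219.0], [639.0, 237.0], [621.0, 237.0]] [[627.0, -997.0], [632.0, -1056.0], [571.0, -1050.0], [567.0, -992.0]]
red [[249.0, 200.0], [260.0, 200.0], [260.0, 257.0], [249.0, 257.0]] [[593.0, 246.0], [596.0, 209.0], [405.0, 188.0], [402.0, 224.0]]
{'time': 0.15, 'joint_positions': array([-1.32101326e+00,  3.42544609e-01,  1.52479411e+00, -1.91116449e-05,
        1.27540149e+00, -1.46017082e-01]), 'dq': array([ 0.00109418, -0.00214343, -0.00197208,  0.00140294,  0.00093176,
        0.00035384]), 'tau': array([ 8.34915973e-04, -4.31470907e+01, -2.44353086e+01,  7.17359805e-02,
        5.37234417e-02, -7.45638772e-05]), 'tool_pos': array([ 202.35002605, -484.13707344,  251.21519163]), 'tcp_rot': array([-3.14045465e+00, -1.48884807e-04,  3.95805643e-01]), 'contact_force': array([ 0.10930941, -0.37797245,  0.14644384]), 'moment': array([-0.00860169, -0.03976364, -0.04733142]), 'finger_force': 0.0, 'grip_width': 91.63629522493972}
```

View pics/top0.png

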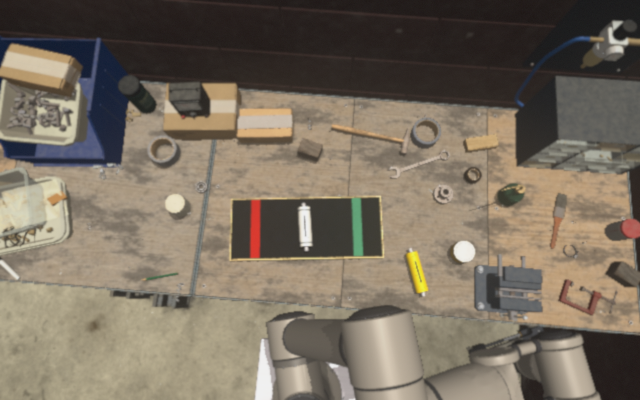

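View pics/scene0.png

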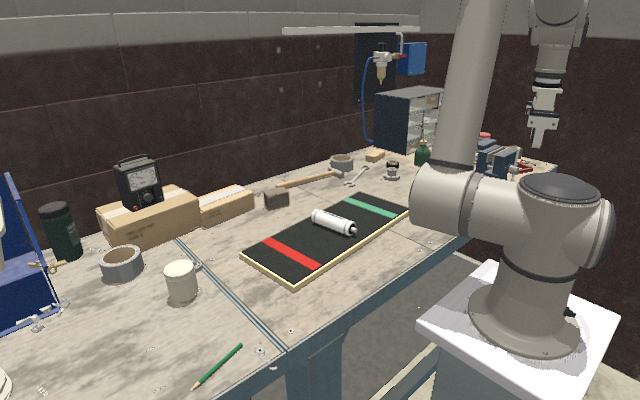

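```bash
cat > m.py <<'E'
from h import *
def blobs(c,lo,hi,z,amin=60):
    hsv=cv2.cvtColor(c['pixels'],cv2.COLOR_RGB2HSV); out=[]
    for k in cv2.findContours(cv2.inRange(hsv,lo,hi),0,1)[0]:
        if cv2.contourArea(k)<amin: continue
        m=np.zeros(hsv.shape[:2],np.uint8); cv2.drawContours(m,[k],-1,255,-1)
        v,u=np.nonzero(m); P=ray(c,np.c_[u,v],z)[:,:2]; ce=P.mean(0)
        ctr,sz,_=cv2.minAreaRect(P.astype(np.float32)); w,V=np.linalg.eigh(np.cov((P-ce).T)); d=V[:,1]*np.sign(V[0,1])
        out.append(dict(px=[u.mean().round(1),v.mean().round(1)],c=ce.round(1),ctr=np.round(ctr,1),sz=np.round(sz,1),ang=np.degrees(np.arctan2(d[1],d[0])).round(2)))
    return out
def look(f=None,views=('top','scene')):
    for n in views:
        c=cap(n,n+f if f else None)
        for nm,lo,hi,z in(('green',(45,70,40),(88,255,255),20),('red',(0,120,60),(8,255,255),20),('roller',(0,0,150),(180,60,255),40)):
            for b in blobs(c,lo,hi,z):
                if 380<b['c'][0]<660 and -200<b['c'][1]<300: print(n,nm,b)
    return c
E
python3 - <<'E'
from m import *
look('1.png')
i=cv2.imread('pics/top1.png')[185:275,220:440]; cv2.imwrite('pics/crop1.png',cv2.resize(i,None,fx=3.6,fy=3.6,interpolation=2))
E
```

```text
top green {'px': [np.float64(356.8), np.float64(226.9)], 'c': array([ 530.3, -122.9]), 'ctr': array([ 532.6, -122.7]), 'sz': array([192.8,  32.7]), 'ang': np.float64(5.58)}
top red {'px': [np.float64(254.9), np.float64(228.4)], 'c': array([498. , 215.3]), 'ctr': array([498.6, 216.7]), 'sz': array([193. ,  36.4]), 'ang': np.float64(6.22)}
top roller {'px': [np.float64(299.0), np.float64(264.5)], 'c': array([389.4,  56.9]), 'ctr': array([383.5,  56.2]), 'sz': array([ 37.4, 219.5]), 'ang': np.float64(-86.29)}
top roller {'px': [np.float64(304.8), np.float64(226.1)], 'c': array([515.7,  49.2]), 'ctr': array([515.2,  49.2]), 'sz': array([157.2,  38.4]), 'ang': np.float64(8.39)}
top roller {'px': [np.float64(251.6), np.float64(192.6)], 'c': array([614.2, 236.9]), 'ctr': array([614.4, 234. ]), 'sz': array([ 18.9, 132.2]), 'ang': np.float64(-89.46)}
top roller {'px': [np.float64(295.7), np.float64(192.1)], 'c': array([627.8,  89.6]), 'ctr': array([627.5,  77. ]), 'sz': array([98.9, 25.5]), 'ang': np.float64(86.77)}
scene green {'px': [np.float64(370.8), np.float64(207.6)], 'c': array([ 524.7, -123.9]), 'ctr': array([ 530.1, -123.5]), 'sz': array([195.9,  36.7]), 'ang': np.float64(5.49)}
scene red {'px': [np.float64(291.8), np.float64(253.4)], 'c': array([491. , 214.7]), 'ctr': array([496.7, 215.1]), 'sz': array([197.3,  33.8]), 'ang': np.float64(5.6)}
```

View pics/crop1.png

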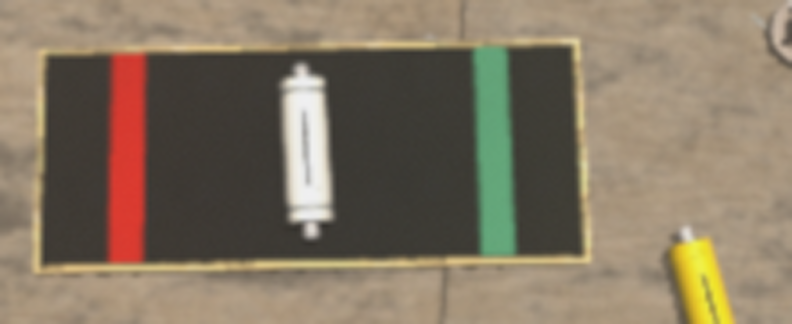

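The white roller at (304.8, 226.1) lies on the mat between the red band at (255, 228) and the green band at (357, 227). The only look-alike is the yellow roller, off the mat at about (416, 272). The white one fits the task and is 173 mm from green. Band angle is 5.5°, roller angle 8.4°.

Emit:
play_rows(commands=[{"x": 0.02, "y": -0.017, "z": 0, "twist": 0}, {"x": 0.045, "y": -0.038, "z": 0, "twist": 0}, {"x": 0.075, "y": -0.064, "z": 0, "twist": 0}, {"x": 0.105, "y": -0.089, "z": 0, "twist": 0}, {"x": 0.135, "y": -0.115, "z": 0, "twist": 0}, {"x": 0.165, "y": -0.14, "z": 0, "twist": 0}, {"x": 0.195, "y": -0.166, "z": 0, "twist": 0}, {"x": 0.225, "y": -0.191, "z": 0, "twist": 0}], jaw=0.3)

```text
time: 1.05
tool_pos: [336.8, -219.9, 251.8]
tcp_rot: [3.141, -0.0, 0.396]
contact_force: [0.1, 0.1, 0.9]
grip_width: 64.3
finger_force: 0.0
```

Emit:
play_rows(commands=[{"x": 0.03, "y": -0.025, "z": 0, "twist": 0}, {"x": 0.06, "y": -0.051, "z": 0, "twist": 0}, {"x": 0.09, "y": -0.076, "z": 0, "twist": 0}, {"x": 0.12, "y": -0.102, "z": 0, "twist": 0}, {"x": 0.15, "y": -0.127, "z": 0, "twist": 0}, {"x": 0.18, "y": -0.153, "z": 0, "twist": 0}, {"x": 0.21, "y": -0.178, "z": 0, "twist": 0}, {"x": 0.235, "y": -0.2, "z": 0, "twist": 0}])

```text
time: 1.85
tool_pos: [476.7, 55.6, 251.7]
tcp_rot: [3.141, -0.0, 0.397]
contact_force: [0.6, -1.0, 0.5]
grip_width: 64.0
finger_force: 0.0
```

Emit:
play_rows(commands=[{"x": 0.02, "y": -0.015, "z": 0, "twist": -5}, {"x": 0.04, "y": -0.03, "z": 0, "twist": -12}, {"x": 0.05, "y": -0.042, "z": 0, "twist": -20}, {"x": 0.05, "y": -0.042, "z": 0, "twist": -28}, {"x": 0.05, "y": -0.042, "z": 0, "twist": -36}, {"x": 0.05, "y": -0.042, "z": 0, "twist": -44}, {"x": 0.05, "y": -0.042, "z": 0, "twist": -52}, {"x": 0.05, "y": -0.042, "z": 0, "twist": -58}])

```text
time: 2.65
tool_pos: [506.0, 111.8, 251.5]
tcp_rot: [-3.141, 0.0, 1.414]
contact_force: [-0.5, -0.4, -0.3]
grip_width: 63.9
finger_force: 0.0
```

Emit:
play_rows(commands=[{"x": 0, "y": 0, "z": 0, "twist": -5}, {"x": 0, "y": 0, "z": 0, "twist": -10}, {"x": 0, "y": 0, "z": 0, "twist": -15}, {"x": 0, "y": 0, "z": 0, "twist": -17.7}, {"x": 0, "y": 0, "z": 0, "twist": -17.7}, {"x": 0, "y": 0, "z": 0, "twist": -17.7}, {"x": 0, "y": 0, "z": 0, "twist": -17.7}, {"x": 0, "y": 0, "z": 0, "twist": -17.7}])

```text
time: 3.45
tool_pos: [506.0, 111.7, 251.7]
tcp_rot: [-3.142, 0.0, 1.716]
contact_force: [0.1, 0.6, 0.4]
grip_width: 64.4
finger_force: 0.0
```

Emit:
play_rows(commands=[{"x": 0, "y": 0, "z": 0.02, "twist": 0}, {"x": 0, "y": 0, "z": 0.05, "twist": 0}, {"x": 0, "y": 0, "z": 0.08, "twist": 0}, {"x": 0, "y": 0, "z": 0.11, "twist": 0}, {"x": 0, "y": 0, "z": 0.14, "twist": 0}, {"x": 0, "y": 0, "z": 0.165, "twist": 0}, {"x": 0, "y": 0, "z": 0.18, "twist": 0}, {"x": 0, "y": 0, "z": 0.1815, "twist": 0}])

```text
time: 4.25
tool_pos: [504.8, 111.6, 68.3]
tcp_rot: [-3.138, -0.0, 1.717]
contact_force: [-0.2, 1.3, 0.3]
grip_width: 64.4
finger_force: 0.0
```

Emit:
play_rows(commands=[{"x": -0.004, "y": 0, "z": 0, "twist": 0}, {"x": -0.008, "y": 0, "z": 0, "twist": 0}, {"x": -0.012, "y": 0, "z": 0, "twist": 0}, {"x": -0.015, "y": 0, "z": 0, "twist": 0}, {"x": -0.018, "y": 0, "z": 0, "twist": 0}, {"x": -0.02, "y": 0, "z": 0, "twist": 0}, {"x": -0.022, "y": 0, "z": 0, "twist": 0}, {"x": -0.022, "y": 0, "z": 0, "twist": 0}])

```text
time: 5.05
tool_pos: [509.3, 89.7, 70.2]
tcp_rot: [3.142, 0.0, 1.717]
contact_force: [-0.4, 0.0, -0.4]
grip_width: 64.1
finger_force: 0.0
```

Run:
```python
from m import *
look('2.png')
i=cv2.imread('pics/scene2.png')[170:300,230:430]; cv2.imwrite('pics/crop2.png',cv2.resize(i,None,fx=4,fy=4,interpolation=2))
print(bot.get_obs()['tool_pos'])
```

```text
top green {'px': [np.float64(356.8), np.float64(226.9)], 'c': array([ 530.2, -122.9]), 'ctr': array([ 532.6, -122.7]), 'sz': array([192.8,  32.6]), 'ang': np.float64(5.51)}
top red {'px': [np.float64(253.0), np.float64(211.7)], 'c': array([553.5, 228.4]), 'ctr': array([551.5, 226.4]), 'sz': array([85.8, 23.5]), 'ang': np.float64(5.3)}
top roller {'px': [np.float64(294.7), np.float64(237.7)], 'c': array([474.7,  78.9]), 'ctr': array([481.2,  86.6]), 'sz': array([119.2,  67.1]), 'ang': np.float64(51.74)}
top roller {'px': [np.float64(252.0), np.float64(238.0)], 'c': array([462.3, 217.9]), 'ctr': array([461.1, 217.7]), 'sz': array([75.3, 19.6]), 'ang': np.float64(-1.6)}
top roller {'px': [np.float64(308.1), np.float64(235.5)], 'c': array([485.3,  35.9]), 'ctr': array([487.3,  36.2]), 'sz': array([98.8, 19.6]), 'ang': np.float64(1.11)}
top roller {'px': [np.float64(304.2), np.float64(202.3)], 'c': array([595.1,  58.1]), 'ctr': array([595.,  58.]), 'sz': array([19.4, 72. ]), 'ang': np.float64(0.7)}
top roller {'px': [np.float64(283.1), np.float64(202.7)], 'c': array([588.3, 128.2]), 'ctr'
[... 452 characters left out ...]
64(376.8), np.float64(209.7)], 'c': array([ 501.6, -126.5]), 'ctr': array([ 506.6, -126. ]), 'sz': array([148.6,  36.3]), 'ang': np.float64(4.21)}
scene red {'px': [np.float64(291.6), np.float64(253.3)], 'c': array([491.6, 214.9]), 'ctr': array([497. , 215.1]), 'sz': array([196.5,  33.8]), 'ang': np.float64(5.4)}
scene roller {'px': [np.float64(343.2), np.float64(224.9)], 'c': array([479.2,  41.3]), 'ctr': array([480.3,  43.3]), 'sz': array([50.6, 89.9]), 'ang': np.float64(-54.14)}
scene roller {'px': [np.float64(322.8), np.float64(216.2)], 'c': array([557.2,  48.3]), 'ctr': array([562.1,  42.8]), 'sz': array([ 41.8, 133.6]), 'ang': np.float64(-31.1)}
[509.24287871  89.97318682  70.17720637]
```

View pics/crop2.png

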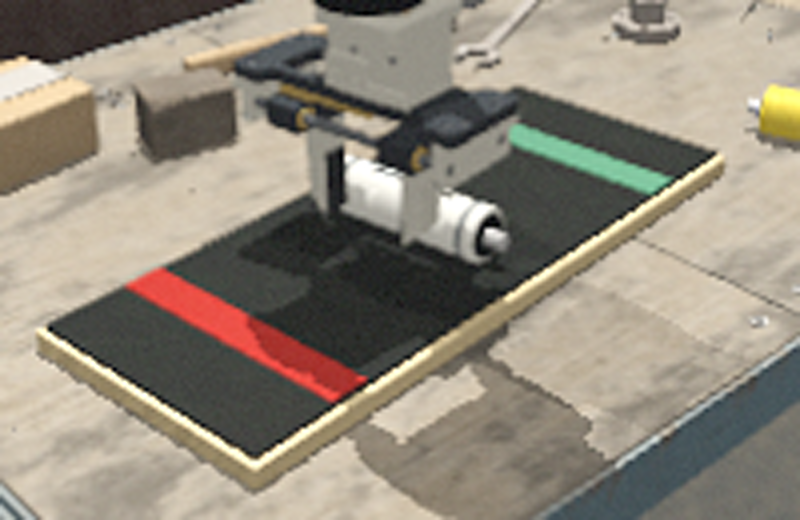

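Fingers stand just behind the roller, tips in its upper half, aligned with it. Push slowly, straightening on the way.

Emit:
play_rows(commands=[{"x": -0.003, "y": 0, "z": 0, "twist": 0}, {"x": -0.006, "y": 0, "z": 0, "twist": 0}, {"x": -0.009, "y": 0, "z": 0, "twist": 0}, {"x": -0.012, "y": 0, "z": 0, "twist": 0}, {"x": -0.015, "y": 0, "z": 0, "twist": 0}, {"x": -0.018, "y": 0, "z": 0, "twist": 0.1}, {"x": -0.0215, "y": 0, "z": 0, "twist": 0.3}, {"x": -0.025, "y": 0, "z": 0, "twist": 0.5}])

```text
time: 5.95
tool_pos: [513.0, 64.9, 70.2]
tcp_rot: [3.142, 0.0, 1.708]
contact_force: [-0.1, 0.2, 0.2]
grip_width: 64.2
finger_force: 0.1
```

Emit:
play_rows(commands=[{"x": -0.0035, "y": 0, "z": 0, "twist": 0.2}, {"x": -0.007, "y": 0, "z": 0, "twist": 0.4}, {"x": -0.0105, "y": 0, "z": 0, "twist": 0.6}, {"x": -0.014, "y": 0, "z": 0, "twist": 0.8}, {"x": -0.0175, "y": 0, "z": 0, "twist": 1.0}, {"x": -0.021, "y": 0, "z": 0, "twist": 1.2}, {"x": -0.0245, "y": 0, "z": 0, "twist": 1.4}, {"x": -0.028, "y": 0, "z": 0, "twist": 1.6}])

```text
time: 6.75
tool_pos: [516.8, 37.2, 70.2]
tcp_rot: [3.142, 0.0, 1.68]
contact_force: [0.2, 1.1, 0.2]
grip_width: 64.3
finger_force: 0.1
```

Emit:
play_rows(commands=[{"x": -0.0035, "y": 0, "z": 0, "twist": 0.2}, {"x": -0.007, "y": 0, "z": 0, "twist": 0.4}, {"x": -0.0105, "y": 0, "z": 0, "twist": 0.6}, {"x": -0.014, "y": 0, "z": 0, "twist": 0.8}, {"x": -0.0175, "y": 0, "z": 0, "twist": 0.8}, {"x": -0.021, "y": 0, "z": 0, "twist": 0.8}, {"x": -0.0245, "y": 0, "z": 0, "twist": 0.8}, {"x": -0.028, "y": 0, "z": 0, "twist": 0.8}])

```text
time: 7.55
tool_pos: [519.9, 9.4, 70.2]
tcp_rot: [3.142, 0.0, 1.666]
contact_force: [-0.4, 0.7, 0.3]
grip_width: 64.2
finger_force: 0.1
```

Run:
```python
from m import *
c=cap('top','top3.png'); s=cap('scene','scene3.png')
a=cv2.resize(c['pixels'][180:280,220:400],(720,400))[:,:,::-1]; cv2.imwrite('pics/crop3.png',a)
o=bot.get_obs(); print(o['tool_pos'],np.degrees(o['tcp_rot'][2]))
```

```text
[519.90541411   9.16600852  70.18425766] 95.45212953228216
```

View pics/crop3.png

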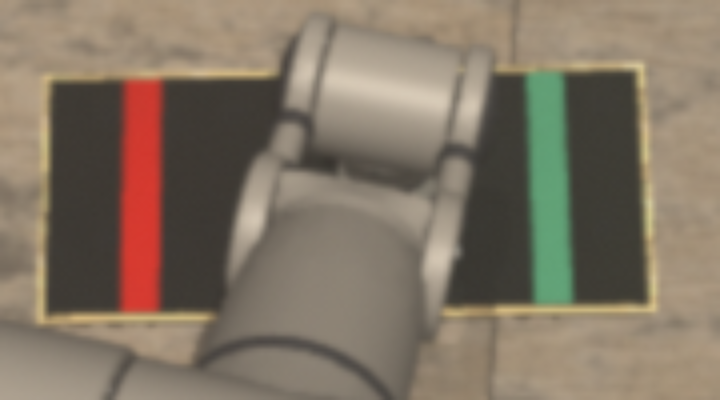

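Emit:
play_rows(commands=[{"x": -0.0035, "y": 0, "z": 0, "twist": 0}, {"x": -0.007, "y": 0, "z": 0, "twist": 0}, {"x": -0.0105, "y": 0, "z": 0, "twist": 0}, {"x": -0.014, "y": 0, "z": 0, "twist": 0}, {"x": -0.0175, "y": 0, "z": 0, "twist": 0}, {"x": -0.021, "y": 0, "z": 0, "twist": 0}, {"x": -0.0245, "y": 0, "z": 0, "twist": 0}, {"x": -0.028, "y": 0, "z": 0, "twist": 0}])

```text
time: 8.45
tool_pos: [522.5, -18.5, 70.2]
tcp_rot: [3.142, 0.0, 1.666]
contact_force: [-0.1, 0.2, 0.4]
grip_width: 64.2
finger_force: 0.2
```

Emit:
play_rows(commands=[{"x": -0.0035, "y": 0, "z": 0, "twist": 0}, {"x": -0.007, "y": 0, "z": 0, "twist": 0}, {"x": -0.0105, "y": 0, "z": 0, "twist": 0}, {"x": -0.014, "y": 0, "z": 0, "twist": 0}, {"x": -0.0175, "y": 0, "z": 0, "twist": 0}, {"x": -0.021, "y": 0, "z": 0, "twist": 0}, {"x": -0.0245, "y": 0, "z": 0, "twist": 0}, {"x": -0.028, "y": 0, "z": 0, "twist": 0}])

```text
time: 9.25
tool_pos: [525.2, -46.4, 70.2]
tcp_rot: [3.142, 0.0, 1.666]
contact_force: [-0.4, -0.4, -0.3]
grip_width: 64.2
finger_force: 0.1
```

Emit:
play_rows(commands=[{"x": -0.0035, "y": 0, "z": 0, "twist": 0}, {"x": -0.007, "y": 0, "z": 0, "twist": 0}, {"x": -0.0105, "y": 0, "z": 0, "twist": 0}, {"x": -0.014, "y": 0, "z": 0, "twist": 0}, {"x": -0.017, "y": 0, "z": 0, "twist": 0}, {"x": -0.0195, "y": 0, "z": 0, "twist": 0}, {"x": -0.0215, "y": 0, "z": 0, "twist": 0}, {"x": -0.023, "y": 0, "z": 0, "twist": 0}])

```text
time: 10.05
tool_pos: [527.4, -69.2, 70.2]
tcp_rot: [3.142, 0.0, 1.666]
contact_force: [-0.5, 0.4, 1.0]
grip_width: 64.2
finger_force: 0.1
```

Run:
```python
from m import *
s=cap('scene','scene4.png')
cv2.imwrite('pics/crop4.png',cv2.resize(s['pixels'][160:280,280:460],(720,480),interpolation=2)[:,:,::-1])
o=bot.get_obs(); print(o['tool_pos'],np.degrees(o['tcp_rot'][2]))
```

```text
[527.40604734 -69.28511136  70.20251674] 95.46880633882027
```

View pics/crop4.png

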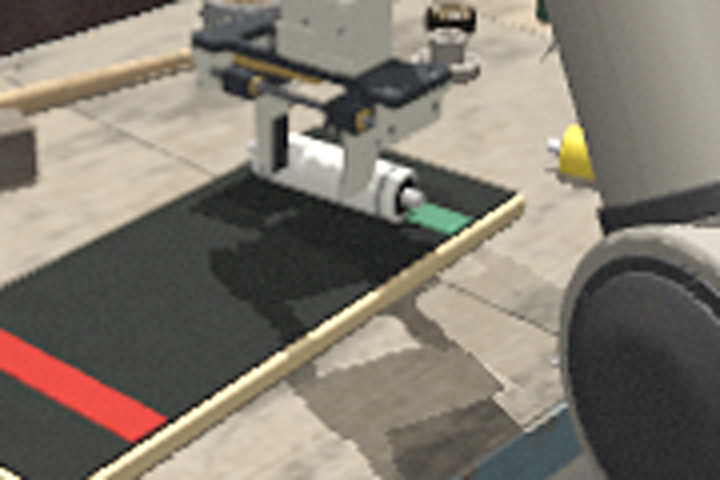

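Run:
```python
from m import *
s=cap('scene'); P=ray(s,[[383.2,208.8]],40)[0]
bx=np.array([.9954,.0958]); g=np.array([.0958,-.9954]); d=np.array([531.2,-123])-P[:2]
print(P,'to band along g',d@g,'along bx',d@bx)
```

```text
[ 465.92638952 -114.53788402   40.        ] to band along g 14.676402128823712 along bx 64.16268116289807
```

Emit:
play_rows(commands=[{"x": 0.005, "y": 0, "z": 0, "twist": 0}, {"x": 0.02, "y": 0, "z": 0, "twist": 0}, {"x": 0.045, "y": 0, "z": -0.01, "twist": 0}, {"x": 0.075, "y": 0, "z": -0.04, "twist": 0}, {"x": 0.11, "y": 0, "z": -0.07, "twist": 0}, {"x": 0.15, "y": 0, "z": -0.09, "twist": 0}, {"x": 0.185, "y": 0, "z": -0.1, "twist": 0}, {"x": 0.2, "y": 0, "z": -0.1, "twist": 0}])

```text
time: 10.95
tool_pos: [507.9, 133.9, 171.9]
tcp_rot: [3.138, -0.001, 1.67]
contact_force: [0.7, -0.4, 0.1]
grip_width: 63.9
finger_force: 0.0
```

Run:
```python
from m import *
look('5.png')
a=cv2.imread('pics/top5.png')[180:280,310:450]; b=cv2.imread('pics/scene5.png')[160:260,300:440]
cv2.imwrite('pics/crop5.png',np.vstack([cv2.resize(x,(420,300),interpolation=2) for x in(a,b)]))
o=bot.get_obs(); print(o['tool_pos'])
```

```text
top green {'px': [np.float64(358.5), np.float64(229.0)], 'c': array([ 524. , -129.1]), 'ctr': array([ 532.8, -124. ]), 'sz': array([192.4,  31.1]), 'ang': np.float64(4.21)}
top red {'px': [np.float64(253.3), np.float64(225.7)], 'c': array([506.4, 221.9]), 'ctr': array([510.7, 218.3]), 'sz': array([65.2, 30. ]), 'ang': np.float64(15.75)}
top roller {'px': [np.float64(263.1), np.float64(242.0)], 'c': array([452.4, 180.2]), 'ctr': array([437., 194.]), 'sz': array([ 91.4, 160.2]), 'ang': np.float64(86.82)}
top roller {'px': [np.float64(351.5), np.float64(222.8)], 'c': array([ 538.9, -103.2]), 'ctr': array([ 537.5, -103.2]), 'sz': array([157.6,  40.2]), 'ang': np.float64(8.48)}
top roller {'px': [np.float64(365.5), np.float64(190.6)], 'c': array([ 651.9, -143.1]), 'ctr': array([ 657.3, -157.9]), 'sz': array([ 35.9, 140.8]), 'ang': np.float64(87.89)}
top roller {'px': [np.float64(259.1), np.float64(192.4)], 'c': array([617. , 211.9]), 'ctr': array([616.2, 212.3]), 'sz': array([ 89.8, 120.9]), 'ang': np.float64(-83.63)}
top roller {'px': [np.float64(282.5), np.float64(191.2)], 'c': array([627.4, 134.3]), 'ctr': array([626.5, 135.8]), 'sz': array([93.5, 20.1]), 'ang': np.float64(5.93)}
scene green {'px': [np.float64(389.5), np.float64(214.3)], 'c': array([ 453.6, -131.1]), 'ctr': array([ 454.8, -130.9]), 'sz': array([44.7, 35.9]), 'ang': np.float64(1.61)}
scene red {'px': [np.float64(291.6), np.float64(253.3)], 'c': array([491.6, 214.9]), 'ctr': array([496.9, 215.4]), 'sz': array([196.5,  33.8]), 'ang': np.float64(5.53)}
[507.37531711 132.36667448 169.98752176]
```

View pics/crop5.png

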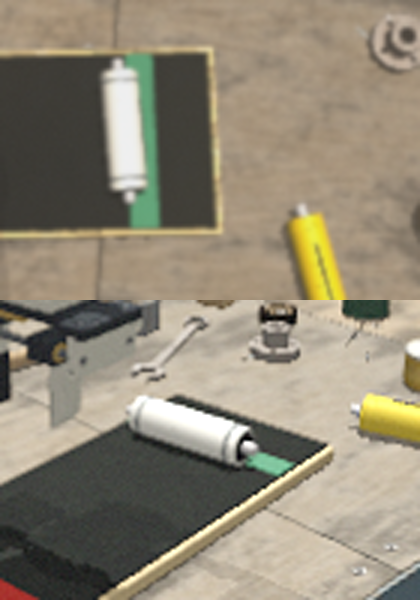

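The roller lies about 19 mm short of the band centre, at crop (125,125) in the top view. It is still 3° skewed: pure rolling does not turn it. I'll open the fingers diagonally around it, without closing, and nudge the two ends by a slight twist to square it. Then I'll roll it the rest of the way.

Emit:
play_rows(commands=[{"x": -0.015, "y": 0.001, "z": 0, "twist": -3}, {"x": -0.045, "y": 0.002, "z": 0, "twist": -10}, {"x": -0.08, "y": 0.003, "z": 0, "twist": -18}, {"x": -0.115, "y": 0.004, "z": 0, "twist": -26}, {"x": -0.15, "y": 0.005, "z": 0, "twist": -34}, {"x": -0.19, "y": 0.006, "z": 0, "twist": -42}, {"x": -0.222, "y": 0.007, "z": 0, "twist": -49}, {"x": -0.235, "y": 0.0075, "z": 0, "twist": -53}], jaw=0)

```text
time: 11.85
tool_pos: [537.5, -107.2, 169.0]
tcp_rot: [-3.14, -0.001, 2.592]
contact_force: [-0.2, 0.0, -0.9]
grip_width: 91.6
finger_force: 0.0
```

Emit:
play_rows(commands=[{"x": 0, "y": 0, "z": 0, "twist": 0}, {"x": 0, "y": 0, "z": 0.01, "twist": 0}, {"x": 0, "y": 0, "z": 0.03, "twist": 0}, {"x": 0, "y": 0, "z": 0.05, "twist": 0}, {"x": 0, "y": 0, "z": 0.06, "twist": 0}, {"x": 0, "y": 0, "z": 0.06, "twist": 0}, {"x": 0, "y": 0, "z": 0.06, "twist": 0}, {"x": 0, "y": 0, "z": 0.06, "twist": 0}])

```text
time: 12.65
tool_pos: [538.7, -103.0, 111.1]
tcp_rot: [3.141, 0.002, 2.591]
contact_force: [0.7, 0.0, -1.0]
grip_width: 91.7
finger_force: 0.0
```

Run:
```python
from m import *
s=cap('scene','scene6.png')
cv2.imwrite('pics/crop6.png',cv2.resize(s['pixels'][140:260,300:460],(640,480),interpolation=2)[:,:,::-1])
o=bot.get_obs(); print(o['time'],o['tool_pos'],np.degrees(o['tcp_rot'][2]),o['grip_width'],o['contact_force'])
```

```text
12.7 [ 538.71185183 -103.10485192  111.12755121] 148.47900978218468 91.92235762733273 [1.20552983 0.60816689 0.49734558]
```

View pics/crop6.png

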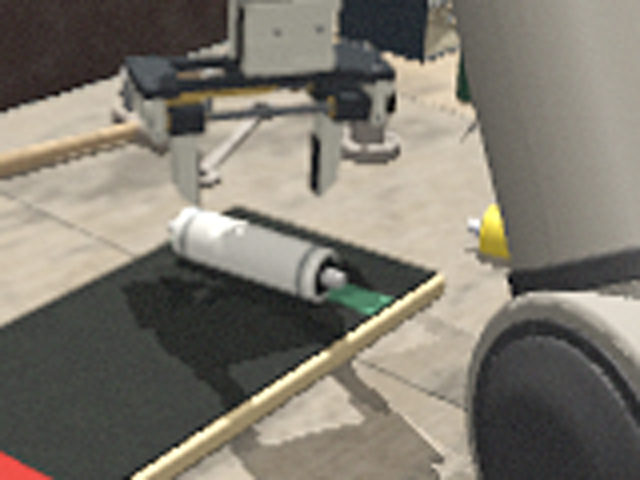

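Emit:
play_rows(commands=[{"x": 0, "y": 0, "z": 0.01, "twist": 0}, {"x": 0, "y": 0, "z": 0.02, "twist": 0}, {"x": 0, "y": 0, "z": 0.03, "twist": 0}, {"x": 0, "y": 0, "z": 0.04, "twist": 0}, {"x": 0, "y": 0, "z": 0.047, "twist": 0}, {"x": 0, "y": 0, "z": 0.051, "twist": 0}, {"x": 0, "y": 0, "z": 0.051, "twist": 0}, {"x": 0, "y": 0, "z": 0.051, "twist": 0}])

```text
time: 13.5
tool_pos: [538.4, -103.2, 59.3]
tcp_rot: [3.142, 0.0, 2.591]
contact_force: [-0.8, 0.2, -0.1]
grip_width: 91.5
finger_force: 0.0
```

Emit:
play_rows(commands=[{"x": 0, "y": 0, "z": 0, "twist": 2}, {"x": 0, "y": 0, "z": 0, "twist": 4}, {"x": 0, "y": 0, "z": 0, "twist": 6}, {"x": 0, "y": 0, "z": 0, "twist": 7.5}, {"x": 0, "y": 0, "z": 0, "twist": 9}, {"x": 0, "y": 0, "z": 0, "twist": 10}, {"x": 0, "y": 0, "z": 0, "twist": 11}, {"x": 0, "y": 0, "z": 0, "twist": 12}])

```text
time: 14.3
tool_pos: [538.2, -103.1, 59.3]
tcp_rot: [-3.142, 0.0, 2.381]
contact_force: [-0.1, -0.6, 0.3]
grip_width: 91.9
finger_force: 0.1
```

Emit:
play_rows(commands=[{"x": 0, "y": 0, "z": 0, "twist": 0.6}, {"x": 0, "y": 0, "z": 0, "twist": 1.2}, {"x": 0, "y": 0, "z": 0, "twist": 1.8}, {"x": 0, "y": 0, "z": 0, "twist": 2.4}, {"x": 0, "y": 0, "z": 0, "twist": 3}, {"x": 0, "y": 0, "z": 0, "twist": 3.4}, {"x": 0, "y": 0, "z": 0, "twist": 3.8}, {"x": 0, "y": 0, "z": 0, "twist": 3.8}])

```text
time: 15.1
tool_pos: [538.2, -103.1, 59.2]
tcp_rot: [-3.142, 0.0, 2.315]
contact_force: [-0.4, 0.2, -0.5]
grip_width: 91.9
finger_force: 0.5
```

Run:
```python
from m import *
s=cap('scene','scene7.png')
o=bot.get_obs(); print(o['time'],o['tool_pos'],np.degrees(o['tcp_rot'][2]),o['moment'],o['contact_force'])
```

```text
15.15 [ 538.15892145 -103.10718416   59.20475399] 132.6727558369269 [ 0.03111264 -0.14924971  0.00238075] [ 0.1114425   0.29079434 -0.62194966]
```

Emit:
play_rows(commands=[{"x": 0, "y": 0, "z": 0, "twist": -4}, {"x": 0, "y": 0, "z": 0, "twist": -8}, {"x": 0, "y": 0, "z": 0, "twist": -12}, {"x": 0, "y": 0, "z": -0.01, "twist": -12}, {"x": 0, "y": 0, "z": -0.03, "twist": -12}, {"x": 0, "y": 0, "z": -0.06, "twist": -12}, {"x": 0, "y": 0, "z": -0.1, "twist": -12}, {"x": 0, "y": 0, "z": -0.11, "twist": -12}])

```text
time: 15.95
tool_pos: [540.1, -103.7, 174.2]
tcp_rot: [3.139, 0.008, 2.523]
contact_force: [0.5, -0.0, -1.0]
grip_width: 91.8
finger_force: 0.0
```

Emit:
play_rows(commands=[{"x": 0.01, "y": -0.006, "z": 0, "twist": 6}, {"x": 0.03, "y": -0.02, "z": 0, "twist": 13}, {"x": 0.055, "y": -0.036, "z": 0, "twist": 20}, {"x": 0.08, "y": -0.052, "z": 0, "twist": 27}, {"x": 0.11, "y": -0.072, "z": 0, "twist": 34}, {"x": 0.14, "y": -0.091, "z": 0, "twist": 41}, {"x": 0.16, "y": -0.104, "z": 0, "twist": 47}, {"x": 0.17, "y": -0.11, "z": 0, "twist": 49.2}], jaw=0.3)

```text
time: 16.75
tool_pos: [334.0, -94.1, 169.3]
tcp_rot: [-3.141, -0.0, 1.662]
contact_force: [-0.1, -0.2, 0.8]
grip_width: 64.3
finger_force: 0.0
```

Run:
```python
from m import *
look('8.png',('top',))
o=bot.get_obs(); print(o['time'],o['tool_pos'],np.degrees(o['tcp_rot'][2]))
```

```text
top green {'px': [np.float64(359.2), np.float64(223.8)], 'c': array([ 541.6, -130.4]), 'ctr': array([ 542.8, -125.4]), 'sz': array([173.2,  25.1]), 'ang': np.float64(5.81)}
top red {'px': [np.float64(254.9), np.float64(228.7)], 'c': array([497.1, 215.3]), 'ctr': array([498.6, 216.7]), 'sz': array([193. ,  36.4]), 'ang': np.float64(6.17)}
top roller {'px': [np.float64(299.4), np.float64(264.7)], 'c': array([388.6,  55.7]), 'ctr': array([384.5,  61.2]), 'sz': array([ 34.6, 209.8]), 'ang': np.float64(-87.33)}
top roller {'px': [np.float64(338.5), np.float64(266.3)], 'c': array([393.9, -70.4]), 'ctr': array([394.4, -71.2]), 'sz': array([22.1, 92.7]), 'ang': np.float64(-28.34)}
top roller {'px': [np.float64(352.2), np.float64(222.6)], 'c': array([ 539.9, -105.4]), 'ctr': array([ 539.3, -105.4]), 'sz': array([160.4,  40.4]), 'ang': np.float64(5.85)}
top roller {'px': [np.float64(251.4), np.float64(192.4)], 'c': array([614.9, 237.7]), 'ctr': array([615.3, 234. ]), 'sz': array([ 19.1, 132. ]), 'ang': np.float64(-89.42)}
top roller {'px': [np.float64(292.1), np.float64(191.7)], 'c': array([628.4, 101.9]), 'ctr': array([627.8,  99.9]), 'sz': array([59.5, 23.9]), 'ang': np.float64(78.97)}
16.8 [333.46566567 -93.95555777 169.28958873] 95.24920586071886
```

Emit:
play_rows(commands=[{"x": 0.003, "y": 0.015, "z": 0, "twist": -0.4}, {"x": 0.006, "y": 0.045, "z": 0, "twist": -0.4}, {"x": 0.01, "y": 0.08, "z": 0, "twist": -0.4}, {"x": 0.014, "y": 0.115, "z": 0, "twist": -0.4}, {"x": 0.018, "y": 0.15, "z": 0, "twist": -0.4}, {"x": 0.02, "y": 0.18, "z": 0, "twist": -0.4}, {"x": 0.02, "y": 0.2, "z": 0, "twist": -0.4}, {"x": 0.02, "y": 0.2035, "z": 0, "twist": -0.4}])

```text
time: 17.6
tool_pos: [539.3, -54.8, 168.7]
tcp_rot: [3.14, 0.0, 1.676]
contact_force: [-0.3, 0.0, 0.1]
grip_width: 64.4
finger_force: 0.0
```

Emit:
play_rows(commands=[{"x": 0, "y": 0, "z": 0, "twist": 0}, {"x": 0, "y": 0, "z": 0.01, "twist": 0}, {"x": 0, "y": 0, "z": 0.03, "twist": 0}, {"x": 0, "y": 0, "z": 0.055, "twist": 0}, {"x": 0, "y": 0, "z": 0.08, "twist": 0}, {"x": 0, "y": 0, "z": 0.095, "twist": 0}, {"x": 0, "y": 0, "z": 0.099, "twist": 0}, {"x": 0, "y": 0, "z": 0.099, "twist": 0}])

```text
time: 18.4
tool_pos: [535.7, -55.3, 69.7]
tcp_rot: [-3.14, -0.0, 1.673]
contact_force: [-0.4, -0.1, 0.7]
grip_width: 64.3
finger_force: 0.0
```

Emit:
play_rows(commands=[{"x": -0.002, "y": 0, "z": 0, "twist": 0}, {"x": -0.004, "y": 0, "z": 0, "twist": 0}, {"x": -0.006, "y": 0, "z": 0, "twist": 0}, {"x": -0.008, "y": 0, "z": 0, "twist": 0}, {"x": -0.01, "y": 0, "z": 0, "twist": 0}, {"x": -0.012, "y": 0, "z": 0, "twist": 0}, {"x": -0.014, "y": 0, "z": 0, "twist": 0}, {"x": -0.016, "y": 0, "z": 0, "twist": 0}])

```text
time: 19.2
tool_pos: [538.2, -71.3, 70.2]
tcp_rot: [-3.142, 0.0, 1.673]
contact_force: [0.1, -0.0, -0.4]
grip_width: 64.3
finger_force: 0.0
```

Emit:
play_rows(commands=[{"x": -0.0015, "y": 0, "z": 0, "twist": 0}, {"x": -0.003, "y": 0, "z": 0, "twist": 0}, {"x": -0.0045, "y": 0, "z": 0, "twist": 0}, {"x": -0.006, "y": 0, "z": 0, "twist": 0}, {"x": -0.008, "y": 0, "z": 0, "twist": 0}, {"x": -0.01, "y": 0, "z": 0, "twist": 0}, {"x": -0.012, "y": 0, "z": 0, "twist": 0}, {"x": -0.014, "y": 0, "z": 0, "twist": 0}])

```text
time: 20.0
tool_pos: [539.6, -85.3, 70.2]
tcp_rot: [-3.142, 0.0, 1.673]
contact_force: [0.2, 0.9, -1.1]
grip_width: 64.3
finger_force: 0.1
```

Emit:
play_rows(commands=[{"x": -0.0015, "y": 0, "z": 0, "twist": 0}, {"x": -0.003, "y": 0, "z": 0, "twist": 0}, {"x": -0.004, "y": 0, "z": 0, "twist": 0}, {"x": -0.005, "y": 0, "z": 0, "twist": 0}, {"x": -0.005, "y": 0, "z": 0, "twist": 0}, {"x": -0.005, "y": 0, "z": 0, "twist": 0}, {"x": -0.005, "y": 0, "z": 0, "twist": 0}, {"x": -0.005, "y": 0, "z": 0, "twist": 0}])

```text
time: 20.8
tool_pos: [540.1, -90.0, 70.2]
tcp_rot: [-3.142, 0.0, 1.673]
contact_force: [0.0, 0.1, 0.1]
grip_width: 64.6
finger_force: 0.0
```

Emit:
play_rows(commands=[{"x": 0.005, "y": 0, "z": 0, "twist": 0}, {"x": 0.02, "y": 0, "z": 0, "twist": 0}, {"x": 0.045, "y": 0, "z": -0.01, "twist": 0}, {"x": 0.075, "y": 0, "z": -0.04, "twist": 0}, {"x": 0.11, "y": 0, "z": -0.07, "twist": 0}, {"x": 0.15, "y": 0, "z": -0.09, "twist": 0}, {"x": 0.185, "y": 0, "z": -0.1, "twist": 0}, {"x": 0.2, "y": 0, "z": -0.1, "twist": 0}])

```text
time: 21.6
tool_pos: [519.3, 112.6, 171.9]
tcp_rot: [3.138, -0.001, 1.677]
contact_force: [-0.0, -0.1, -0.5]
grip_width: 64.0
finger_force: 0.0
```

Run:
```python
from m import *
look('9.png',('top',)); cap('scene','scene9.png')
a=cv2.imread('pics/top9.png')[180:280,310:450]; b=cv2.imread('pics/scene9.png')[160:260,300:440]
cv2.imwrite('pics/crop9.png',np.vstack([cv2.resize(x,(420,300),interpolation=2) for x in(a,b)]))
o=bot.get_obs(); print(o['time'],o['tool_pos'])
```

```text
top green {'px': [np.float64(357.5), np.float64(250.6)], 'c': array([ 451.2, -130. ]), 'ctr': array([ 453.3, -130. ]), 'sz': array([33.4, 29.7]), 'ang': np.float64(-80.34)}
top red {'px': [np.float64(255.2), np.float64(220.3)], 'c': array([525.1, 217.7]), 'ctr': array([525.8, 218.4]), 'sz': array([68.3, 33.6]), 'ang': np.float64(5.05)}
top roller {'px': [np.float64(328.0), np.float64(265.1)], 'c': array([394.7, -36.3]), 'ctr': array([391. , -40.4]), 'sz': array([39.4, 86.5]), 'ang': np.float64(-69.28)}
top roller {'px': [np.float64(272.2), np.float64(237.8)], 'c': array([468.2, 152.3]), 'ctr': array([478. , 157.9]), 'sz': array([173.7,  87.6]), 'ang': np.float64(84.52)}
top roller {'px': [np.float64(237.1), np.float64(241.3)], 'c': array([447.9, 265. ]), 'ctr': array([445.9, 265.2]), 'sz': array([91.9, 22.2]), 'ang': np.float64(2.33)}
top roller {'px': [np.float64(357.4), np.float64(222.3)], 'c': array([ 542.2, -122.4]), 'ctr': array([ 542.3, -122.4]), 'sz': array([163.9,  38.2]), 'ang': np.float64(5.8)}
top roller {'px': [np.float64(363.3), np.float64(190.4)], 'c': array([ 652. , -135.6]), 'ctr': array([ 657.4, -144.4]), 'sz': array([ 34.7, 114. ]), 'ang': np.float64(87.05)}
top roller {'px': [np.float64(292.6), np.float64(188.1)], 'c': array([641. , 101.5]), 'ctr': array([639.7, 101.7]), 'sz': array([93.7, 16.9]), 'ang': np.float64(4.37)}
top roller {'px': [np.float64(269.2), np.float64(188.3)], 'c': array([634.1, 179.6]), 'ctr': array([636.9, 180.5]), 'sz': array([ 93.7, 121.5]), 'ang': np.float64(-84.37)}
top roller {'px': [np.float64(246.0), np.float64(187.1)], 'c': array([631.7, 257.7]), 'ctr': array([630.7, 257.8]), 'sz': array([94.1, 20.2]), 'ang': np.float64(3.84)}
21.7 [518.78246632 111.13623693 170.00116888]
```

View pics/crop9.png

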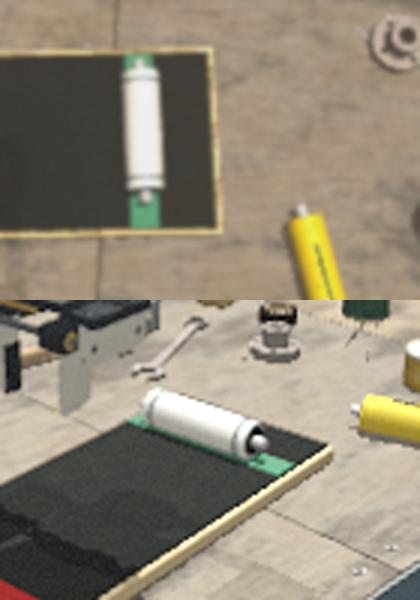

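The roller lies over the green band (crop centre (143,128)). It is within 1 mm of the band's centre line, about 0.3° off square, and the hand is away. Handing in.

```bash
python3 -c "
from plant import bot
print(bot.close_job())"
```

```text
the job is handed in; nothing more can be done
None
```

The white roller lies on the green band, measured within about 1 mm of its centre line and 0.3° of square, about 11 mm off the band's middle lengthwise, with the hand clear; rolling alone left it 3° askew, so I squared it short of the band by twisting the open fingers against opposite sides of its two ends, which skidded the ends about 2 mm.

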